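# Kit a tray of packing supplies and leave the look-alikes

## Task

Fill the kit tray for the next packing station: the red box of staples lying flat down in the rectangular foam pocket, the orange-capped glue bottle standing in the round pocket, and the roll of brown tape lying flat over the wooden hub. The red box is tucked behind the blue-capped glue bottle in the plywood organiser, so lift that bottle out first, take the box, and then stand the blue-capped bottle back in its well. Keep both bottles upright, and leave the cream tape roll and the blue box of blades where they lie.

Things in the scene. Friction and masses are not known exactly. Their poses are not given: they have to be found in the camera images.
- red_box_centre (a point): Box of staples, red with a white label, 50 (own x) x 85 (own y) x 30 mm (z), about 0.07 kg. Wanted in the kit. It starts lying flat in the rear recess of the organiser, long side across, close behind the blue-capped bottle. Point: its centre, 15 mm above its underside.
- orange_bottle_centre (a point): White wood-glue bottle with a red label band and an ORANGE cap: round body 52 mm in diameter up to 98 mm, then a sloping shoulder and tapering cap, 150 mm tall in all, about 0.26 kg. Wanted in the kit. Starts standing on the bench. Point: on its axis, half-way up (75 mm above its underside); z points to its cap.
- brown_roll_centre (a point): Roll of BROWN packing tape lying flat, outer diameter 105 mm, open core about 70 mm across, so the ring wall is about 17 mm thick; 48 mm tall, about 0.06 kg. Wanted in the kit. Starts on the bench; take it by its ring wall, one finger in the core. Point: centre of the core, half-way up (24 mm above its underside); z along the core.
- blue_bottle_centre (a point): White wood-glue bottle with a red label band and a BLUE cap: round body 46 mm in diameter up to 84 mm, then a sloping shoulder and cap, 130 mm tall in all, about 0.26 kg. Not in the kit: it belongs in the organiser's well, where it starts and blocks the red box. Point: on its axis, half-way up (65 mm above its underside); z points to its cap.
- cream_roll_centre (a point): Look-alike: roll of CREAM/clear tape lying flat, 100 mm outer diameter, 48 mm tall. Not part of the kit, stays where it lies. Point: centre of the core, half-way up.
- blue_box_centre (a point): Look-alike: small BLUE box of blades, 30 (own x) x 75 (own y) x 20 mm. Not part of the kit, stays where it lies. Point: its centre, 10 mm above its underside.
- organiser_well (a point): Organiser: fixed plywood block, 18 mm high, with a round well (62 mm across, 10 mm deep) and behind it, along own +x, a recess 54 (x) x 89 mm (y), 10 mm deep, centred 66 mm from the well's centre. The block reaches 41 mm from the well's centre towards own -x, 105 mm towards +x, 57 mm to each side. Point: centre of the well's floor, 8 mm above the bench.
- insert_box_seat (a point): Kit tray: fixed square plywood caddy, 248 mm wide, rim 30 mm above the bench, with a 2 x 2 block of 112 mm dark foam inserts, the three in use in changing order, the fourth (far left) already filled by a yellow tape measure 68 mm tall. This insert has a rectangular pocket with yellow floor, 66 (own x) x 101 mm (own y), 12 mm deep. Point: centre of the pocket floor, 18 mm above the bench.
- insert_bottle_seat (a point): Kit tray, bottle insert: dark foam insert with a round pocket with yellow floor, 68 mm in diameter, 12 mm deep, for the orange-capped bottle. Point: centre of the pocket floor, 18 mm above the bench; foam top 30 mm above the bench.
- insert_roll_seat (a point): Kit tray, roll insert: flat dark foam insert with a raised round wooden hub, 54 mm in diameter at its foot, bevelled, 10 mm high, which goes into the core of the brown roll. Point: centre of the hub's foot, on the foam top 30 mm above the bench.
There are look-alikes about, which are no part of the job. Leave any green look-alike of the part that bears orange_bottle_centre alone.

How it is judged:
On the way, in this order (a step that is already met when the one before it is completed fails the run):
1. the blue-capped bottle is taken out of the organiser's well (horizontal distance between blue_bottle_centre and organiser_well above 0.06 m and horizontal distance between red_box_centre and organiser_well below 0.08 m), for 0.2 s.
2. the red box is taken out of the organiser while the blue-capped bottle is away (horizontal distance between red_box_centre and organiser_well above 0.12 m and horizontal distance between blue_bottle_centre and organiser_well above 0.03 m), for 0.2 s.
3. the blue-capped bottle stands in the organiser's well again (horizontal distance between blue_bottle_centre and organiser_well below 0.012 m and z of blue_bottle_centre in the frame of organiser_well between 0.059 and 0.071 m and angle between blue_bottle_centre's own z axis and vertical below 0.1 rad), for 0.2 s.
At the end, for the whole second after the job is handed in: Box, orange-capped bottle and brown roll seated (within 6 mm) in their inserts, within 14, 13 and 14 mm of centre, box within 0.3 rad; blue-capped bottle in its well within 12 mm; all tilts under 0.1 rad, at rest; cream roll and blue box moved under 30 mm (all of step 3 and horizontal distance between red_box_centre and insert_box_seat below 0.014 m and z of red_box_centre in the frame of insert_box_seat between 0.009 and 0.021 m and angle between the z axis of red_box_centre and the z axis of insert_box_seat, either way round below 0.1 rad and angle between the y axis of red_box_centre and the y axis of insert_box_seat, either way round below 0.3 rad and horizontal distance between orange_bottle_centre and insert_bottle_seat below 0.013 m and z of orange_bottle_centre in the frame of insert_bottle_seat between 0.069 and 0.081 m and angle between each of orange_bottle_centre, brown_roll_centre's own z axis and vertical below 0.1 rad and horizontal distance between brown_roll_centre and insert_roll_seat below 0.014 m and z of brown_roll_centre in the frame of insert_roll_seat between 0.018 and 0.03 m and distance of each of cream_roll_centre, blue_box_centre from where it was at the start of the episode below 0.03 m and linear speed of each of red_box, orange_bottle, brown_roll, blue_bottle below 0.03 m/s); the robot touches nothing.
It fails at once if a glue bottle is tipped (more than 0.6 rad) (angle between any of orange_bottle_centre, blue_bottle_centre's own z axis and vertical above 0.6 rad).
It fails at once if the cream roll or the blue box is moved by more than 30 mm (distance of any of cream_roll_centre, blue_box_centre from where it was at the start of the episode above 0.03 m).
It also fails if it takes over 147 s, if anything falls off the work surface, if the arm or the gripper's body presses on something with over 40 N, if the wrist force passes 120 N, or if a joint passes its speed limit or range.

## Robot

A 6-joint arm with a two-finger parallel gripper is mounted at the origin on the work surface; the furniture and walls round the work are solid. World frame = base frame: x ahead of the robot, y to its left, z up, the work surface at z = 0. Lengths are in m, angles in rad, forces in N, time in s.
With the tool pointing down it reaches from about 0.275 to 0.875 m from the base axis. Payload 12.5 kg.
Tool frame: the origin (TCP) lies at the very end of the fingers, on their centre line; the grasp point (between the pads) lies bot.grip_depth behind it (bot.grip_depth is the distance from the TCP to the grasp point, in m); z points along the fingers, y is the line along which they close (so a half turn about z gives the same grasp; the last joint's range is limited). The gripper opens to 85 mm and grips with 20 to 120 N. Pads are 22 mm wide; open, the fingers measure 114 mm over their backs; the gripper's body (76 mm by 85 mm) begins 54 mm behind the grasp point. The pads swing forward as they close: fully open they stand 13 mm farther back than shut.
Start: joints at [-0.085, 0.351, 1.652, -0, 1.139, -0.085], TCP at [0.55, 0, 0.231] pointing down, gripper open.
Joint ranges: [-2.75, 2.75], [-0.79, 2.1], [0.01, 2.65], [-1.57, 4.71], [0.07, 3.14], [-2.87, 2.87]. Speed limits (rad/s): [2.22, 2.22, 2.79, 3.14, 3.14, 3.14].

## Interface

Orientations are given as a 3x3 rotation matrix whose columns are the frame's x, y, z axes.
In Python, from rig import bot, hand, status, imaging gives the robot as it stands. The module is installed in compiled form; this text tells all that it offers. Calls block until the motion is done:
- bot.move_pose(position, orientation): joint-space move of the TCP to a pose.
- bot.move_straight(position, orientation=None, v=0.15): straight line of the TCP; orientation=None keeps the orientation; v is the mean speed in m/s.
- bot.move_joints(angles): joint-space move.
- hand.command_gripper(opening, newtons=None): opening from 0.0 (shut) to 1.0 (fully open); newtons is the grip in N (None keeps the last); returns when the fingers have stopped.
- bot.hold(seconds).
- bot.solve_ik(position, orientation): joint angles nearest the present ones, or None.
- status.observe(): the state.
- imaging.grab_frame(name): name is "scene" or "side" or "wrist"; returns a dict with "pixels" (400x640x3 uint8, red, green, blue), "range_z" (400x640 float32, m along the optical axis (not along the pixel's ray), 0 where there is no reading), "fx", "fy", "cx", "cy" (pixels), "camera_from_world" (4x4, takes a point from world to camera coordinates). Camera axes: x right, y down, z forward; pixel columns grow to the right and rows downward; lengths in m; the calibration is good to about 2 mm. A picture is of the moment at which its call begins.
A pose or a line that the arm cannot do raises bot.IKError and nothing moves.
- bot.close_job(): hands the job in; it is judged then, once.
The state is a dict: "t": time; "qpos": joint angles; "dq": joint speeds; "tau": joint torques, N m; "tool_pos": TCP position; "tool_rot": TCP orientation; "contact_force": force on the tool from outside, world axes, zero at the start; "torque": the same for the moment, N m; "finger_gap": opening from 0.0 (shut) to 1.0 (fully open); "finger_force": force on a finger pad.
Only numpy, scipy, OpenCV 4.12 (cv2) and the standard library are available. Lean on these libraries where they do the work, as an engineer would, in place of code of your own. Each camera call takes 0.05 s, during which the arm holds its last target. There are 200 camera calls.

## Working session

There is one attempt and no reset: what is moved stays moved. The work goes in short steps, each a Python script; the robot and the scene stay as the last script left them, time stands still between calls to the robot, and variables do not carry over. Pictures are saved under pics/ and viewed, at most 14 in all, crops included, and the job is handed in when it is done.

```bash
mkdir -p pics
cat > h.py <<'E'
import numpy as np, cv2
from rig import bot, hand, status, imaging
def grab(n, save=None):
    f=imaging.grab_frame(n)
    if save: cv2.imwrite('pics/'+save+'.png', f['pixels'][:,:,::-1])
    return f
def world(f):
    "world xyz of every pixel from depth"
    z=f['range_z']; v,u=np.indices(z.shape)
    c=np.stack([(u-f['cx'])/f['fx']*z,(v-f['cy'])/f['fy']*z,z],-1)
    T=np.linalg.inv(f['camera_from_world']); return c@T[:3,:3].T+T[:3,3]
def down(yaw):
    "tool pointing down, closing line (y) at angle yaw in the world"
    y=np.array([np.cos(yaw),np.sin(yaw),0]); z=np.array([0,0,-1.]); return np.stack([np.cross(y,z),y,z],1)
E
python3 - <<'E'
from h import *
s=status.observe(); print(s['t'],s['tool_rot'],bot.grip_depth,s['finger_gap'])
for n in('scene','side','wrist'):
    f=grab(n,n+'0'); np.savez('/tmp/'+n,**f)
    T=np.linalg.inv(f['camera_from_world']); print(n,f['fx'],T[:3,3],T[:3,2],(f['range_z']==0).mean())
E
```

```text
0.0 [[-3.20368588e-05  9.99999295e-01 -1.18661412e-03]
 [ 9.99999997e-01  3.21211343e-05  7.10028768e-05]
 [ 7.10409422e-05 -1.18661184e-03 -9.99999293e-01]] 0.0187 0.9980208280222571
scene 440.22007062536227 [-0.32811187  0.89276176  0.66392155] [ 0.59784708 -0.66631497 -0.44564922] 0.003953125
side 485.72500430340233 [-0.04113862 -0.93919007  0.85402705] [ 0.38312057  0.70801049 -0.59324512] 0.00691015625
wrist 360.41144477532305 [0.54949842 0.06513355 0.37298179] [-6.30070621e-04 -2.59506776e-01 -9.65741081e-01] 0.00394140625
```

View pics/scene0.png

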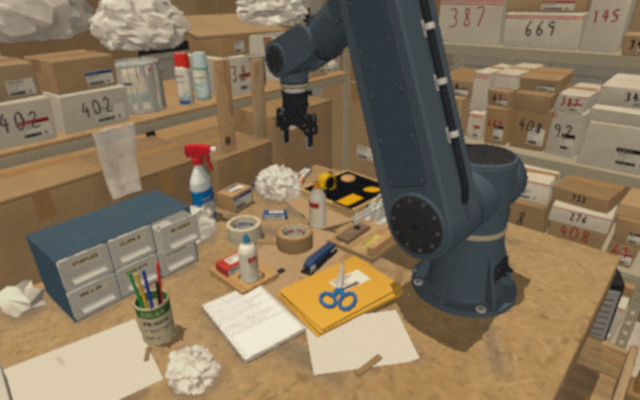

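View pics/side0.png

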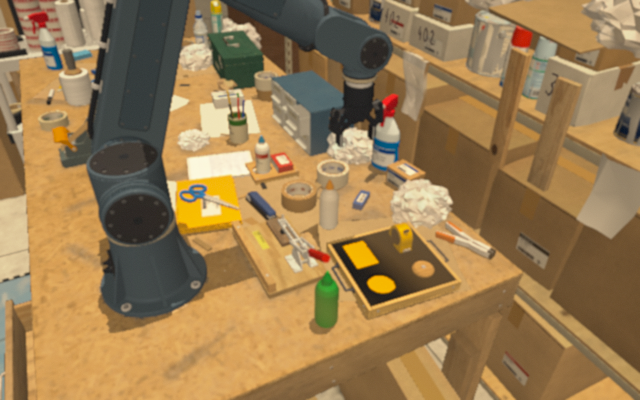

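The side view shows the blue-capped bottle (262,155) in front of the red box (283,160), the brown roll (298,193) and cream roll (333,173). The orange-capped bottle is at (328,205), the blue box at (361,199) and the tray at (392,268). Its rectangular pocket is near (360,255), the round one at (381,285) and the hub at (423,268). Bottle candidates for the kit are (328,205), white with an orange cap, and (326,300), all green. The first fits the description; I'll confirm it in an enlarged crop.

```bash
cat > m.py <<'E'
from h import *
F={n:dict(np.load('/tmp/'+n+'.npz')) for n in('scene','side')}
a=cv2.resize(F['side']['pixels'][120:320,230:470],None,fx=2.5,fy=2.5,interpolation=2)
cv2.imwrite('pics/c1.png',a[:,:,::-1])
a=cv2.resize(F['scene']['pixels'][160:300,190:400],None,fx=3.5,fy=3.5,interpolation=2)
cv2.imwrite('pics/c2.png',a[:,:,::-1])
for n,f in F.items():
    W=world(f); hsv=cv2.cvtColor(f['pixels'],cv2.COLOR_RGB2HSV); H,S,V=cv2.split(hsv); Z=W[...,2]
    on=(W[...,0]>.25)&(W[...,0]<.95)&(abs(W[...,1])<.5)
    def rep(name,m,k=6):
        nn,l,st,_=cv2.connectedComponentsWithStats((m&on).astype(np.uint8))
        for i in range(1,nn):
            if st[i,4]>=k*3:
                p=W[l==i]; r=cv2.minAreaRect(p[:,:2].astype(np.float32))
                print(n,name,st[i],p.mean(0).round(3),'mid',np.round(r[0],3),np.round(r[1],3),round(r[2],1),'z',np.percentile(p[:,2],[3,50,97]).round(3))
    rep('yellow',(H>19)&(H<32)&(S>170)&(V>120)&(Z<.1))
    rep('red',((H<5)|(H>174))&(S>150)&(Z>.02)&(Z<.13))
    rep('blue',(H>98)&(H<118)&(S>130)&(Z>.01)&(Z<.16))
    rep('tall',(Z>.075)&(Z<.17),10)
    rep('rolltop',(Z>.042)&(Z<.054),20)
    rep('dark',(V<60)&(Z>.02)&(Z<.04),60)
E
python3 m.py
```

```text
scene yellow [318 172  16  17 132] [ 0.587 -0.161  0.07 ] mid [ 0.592 -0.169] [0.056 0.036] 85.7 z [0.043 0.073 0.084]
scene yellow [364 186  16   6  69] [ 0.477 -0.291  0.018] mid [ 0.48  -0.287] [0.061 0.045] 55.7 z [0.015 0.018 0.02 ]
scene yellow [337 193  26  13 181] [ 0.486 -0.176  0.018] mid [ 0.479 -0.166] [0.106 0.073] 81.8 z [0.015 0.017 0.029]
scene red [217 260  21  16 143] [0.471 0.36  0.034] mid [0.475 0.35 ] [0.049 0.043] 2.1 z [0.022 0.037 0.039]
scene blue [192 188  20  18 181] [0.763 0.217 0.09 ] mid [0.764 0.206] [0.065 0.028] 78.7 z [0.068 0.092 0.107]
scene tall [256 165  43  19 502] [ 0.711 -0.062  0.089] mid [ 0.722 -0.078] [0.144 0.128] 30.2 z [0.076 0.09  0.103]
scene tall [190 167  24  36 635] [0.766 0.209 0.122] mid [0.771 0.194] [0.045 0.087] 0.8 z [0.079 0.122 0.166]
scene tall [320 171  13   9  70] [ 0.588 -0.175  0.081] mid [ 0.587 -0.175] [0.045 0.041] 59.4 z [0.076 0.081 0.086]
scene tall [308 180  18  28 323] [0.467 0.011 0.105] mid [0.468 0.01 ] [0.052 0.037] 43.0 z [0.077 0.104 0.142]
scene tall [ 105  190  105   69 3753] [0.63  0.424 0.138] mid [0
[... 3614 characters left out ...]
rolltop [281 179  36  24 399] [0.446 0.125 0.048] mid [0.447 0.127] [0.105 0.104] 85.2 z [0.043 0.049 0.053]
side rolltop [390 201  57  20 233] [ 0.687 -0.123  0.048] mid [ 0.691 -0.12 ] [0.064 0.158] 48.7 z [0.042 0.048 0.054]
side rolltop [319 210  19   9  68] [ 0.466 -0.021  0.048] mid [ 0.468 -0.017] [0.026 0.05 ] 57.0 z [0.042 0.048 0.053]
side rolltop [387 229  25  19  87] [ 0.581 -0.193  0.048] mid [ 0.579 -0.186] [0.031 0.072] 22.4 z [0.042 0.048 0.053]
side rolltop [314 305  24  12  88] [ 0.301 -0.321  0.048] mid [ 0.302 -0.318] [0.021 0.051] 57.7 z [0.042 0.048 0.053]
side dark [334 241  75  64 967] [ 0.449 -0.259  0.031] mid [ 0.465 -0.228] [0.224 0.097] 86.7 z [0.027 0.032 0.034]
```

View pics/c1.png

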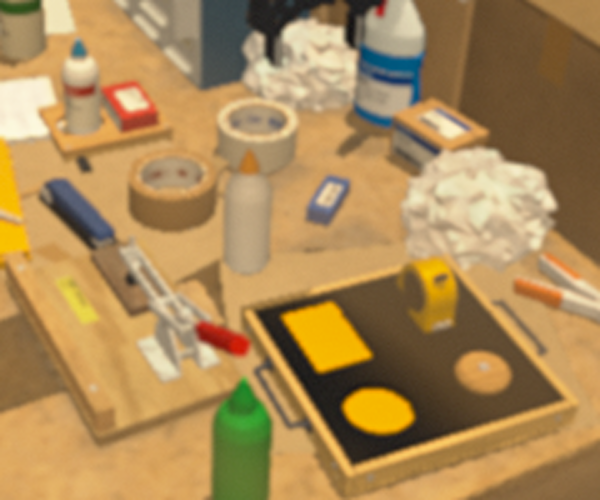

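View pics/c2.png

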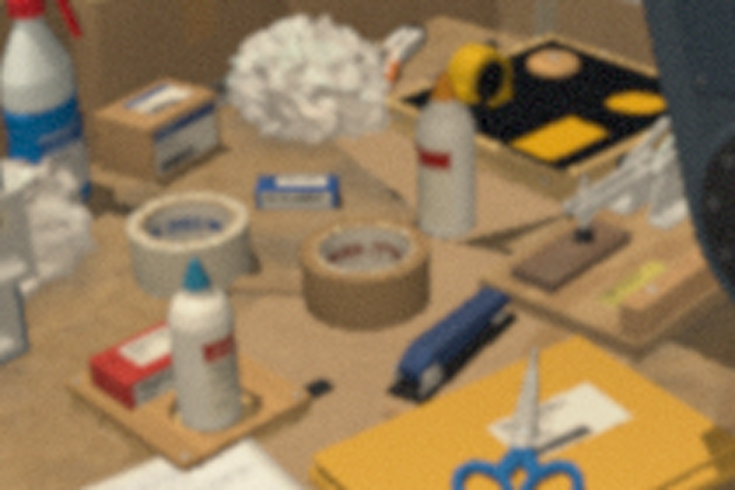

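The crop confirms it: the white bottle with the orange cap, at side pixel (328,205), is the one wanted, and the all-green one at (326,300) is the decoy. The blue-capped bottle stands in the well with the red box behind it. The cream roll (332,173) and blue box (361,199) stay put. Next I'll take close wrist looks over the organiser and the tray.

Run:
```python
from h import *
for nm,p in (('wtray',[.52,-.24,.36]),('worg',[.44,.28,.36])):
    bot.move_pose(p,down(0)); bot.hold(.3); f=grab('wrist',nm); np.savez('/tmp/'+nm,**f)
print(status.observe()['t'])
a=[cv2.imread(f'pics/{n}.png') for n in('wtray','worg')]
cv2.imwrite('pics/both.png',cv2.resize(np.vstack(a),(480,600),interpolation=cv2.INTER_AREA))
```

```text
3.8167
```

View pics/both.png

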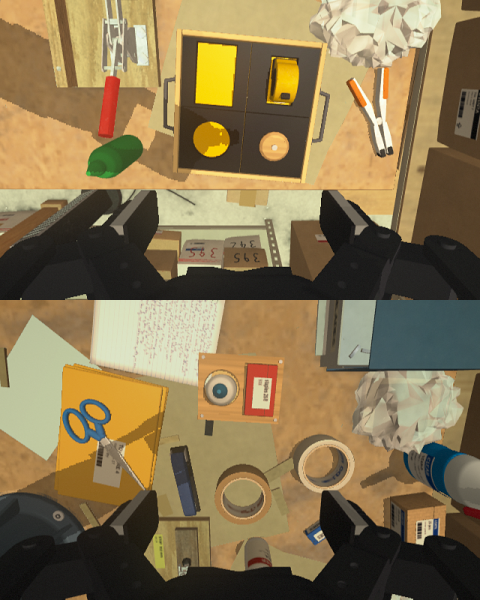

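The wrist views show the tray at combined-picture (248,105): rectangular pocket (214,73) with its long side along y, round pocket (211,139), hub (273,146) and tape measure (284,80). The organiser is at (240,385), with the well and bottle at (221,388) and the red box to its right at (261,390). The brown roll is at (243,492) and the cream roll at (324,465). Next I'll measure all of these.

```bash
cat > m2.py <<'E'
from h import *
def rep(f,n,m,k,zpl=None):
    W=world(f)
    nn,l,st,_=cv2.connectedComponentsWithStats(m.astype(np.uint8))
    for i in range(1,nn):
        if st[i,4]>=k:
            w=l==i
            if zpl is not None:      # rays cast on to the plane z=zpl
                v,u=np.nonzero(w); T=np.linalg.inv(f['camera_from_world'])
                d=np.stack([(u-f['cx'])/f['fx'],(v-f['cy'])/f['fy'],np.ones(len(u))],1)@T[:3,:3].T
                p=T[:3,3]+d*((zpl-T[2,3])/d[:,2])[:,None]
            else: p=W[w]
            r=cv2.minAreaRect((p[:,:2]*1000).astype(np.float32))
            print(n,st[i],'mean',p.mean(0).round(4),'mid',np.round(r[0],1),np.round(r[1],1),round(r[2],1),'z',np.percentile(W[w][:,2],[3,50,97]).round(3))
def hsv(f): return cv2.split(cv2.cvtColor(f['pixels'],cv2.COLOR_RGB2HSV))
if __name__=='__main__':
    f=dict(np.load('/tmp/wtray.npz')); W=world(f); Z=W[...,2]; H,S,V=hsv(f)
    yel=(H>18)&(H<34)&(S>170)&(V>60)
    rep(f,'yellow',yel&(Z<.024),400,.018)
    rep(f,'tray',(Z>.024)&(Z<.036)&(W[...,0]>.38)&(W[...,0]<.68),3000)
    rep(f,'hub',(H>5)&(H<19)&(S>60)&(V>110)&(Z>.03)&(Z<.046)&(abs(W[...,0]-.585)<.05)&(abs(W[...,1]+.285)<.05),300,.035)
    rep(f,'tall',(Z>.07)&(Z<.2),300)
    f=dict(np.load('/tmp/worg.npz')); W=world(f); Z=W[...,2]; H,S,V=hsv(f)
    near=(abs(W[...,0]-.44)<.14)&(abs(W[...,1]-.34)<.1)
    rep(f,'boxtop',near&(Z>.03)&(Z<.045)&(W[...,0]>.435),300)
    rep(f,'block',near&(Z>.012)&(Z<.08),300)
    rep(f,'bot',near&(Z>.06)&(Z<.2),100)
    rep(f,'cap',near&(Z>.11)&(H>85)&(H<125)&(S>80),20)
    rep(f,'roll',(Z>.042)&(Z<.054)&(abs(W[...,0]-.52)<.15)&(abs(W[...,1]-.16)<.1),500)
E
python3 m2.py
```

```text
yellow [ 260   56   56   86 4146] mean [ 0.4793 -0.1686  0.018 ] mid [ 479.3 -169.9] [101.5  66.2] 84.8 z [0.016 0.017 0.019]
yellow [ 257  162   50   48 1829] mean [ 0.4689 -0.2836  0.018 ] mid [ 468.8 -283.9] [66.  67.1] 44.2 z [0.016 0.018 0.019]
tray [  230    31   212   213 26090] mean [ 0.5369 -0.2276  0.0294] mid [ 533.7 -218.4] [274.2 253.3] 85.0 z [0.027 0.029 0.031]
hub [346 175  40  40 873] mean [ 0.5818 -0.2941  0.035 ] mid [ 582.1 -292.5] [52.  53.7] 45.6 z [0.034 0.039 0.041]
tall [ 432    0  156   80 9104] mean [ 0.7219 -0.1023  0.0879] mid [ 727.6 -107.2] [169.4  81. ] 0.0 z [0.072 0.09  0.103]
tall [ 131   28   39  156 2827] mean [ 0.3371 -0.1826  0.1037] mid [ 335.5 -175.3] [ 34.3 162. ] 0.5 z [0.071 0.104 0.14 ]
tall [ 364   86   35   49 1400] mean [ 0.5911 -0.1816  0.0803] mid [ 591.9 -182. ] [52.7 34.9] 84.8 z [0.071 0.082 0.085]
tall [ 115  189   58   48 2084] mean [ 0.3216 -0.2956  0.1097] mid [ 315.4 -299.5] [43.4 51.9] 35.1 z [0.074 0.111 0.145]
boxtop [ 326   84   44   71 2717] mean [0.4762 0.3249 0.0376] mid [476.1 323.8] [85.1 50.5] 86.2 z [0.036 0.038 0.039]
block [ 263   69  117   96 7985] mean [0.4474 0.3274 0.0243] mid [440.8 325.5] [114.2 147.6] 86.6 z [0.016 0.018 0.039]
bot [ 420    0   47   89 2899] mean [0.5571 0.4003 0.1241] mid [555.7 398. ] [28.1 84.9] 14.4 z [0.099 0.119 0.159]
bot [ 274   98   42   43 1374] mean [0.4148 0.3285 0.109 ] mid [413.5 327.6] [44.9 45.6] 76.9 z [0.093 0.107 0.135]
cap [289 119   6   6  28] mean [0.4145 0.328  0.1502] mid [424.9 336.5] [33.8  5.6] 38.6 z [0.135 0.137 0.208]
roll [ 397  185   76   72 1963] mean [0.5942 0.1951 0.0473] mid [593.9 193.5] [100.1  97.1] 10.7 z [0.043 0.048 0.049]
roll [ 286  227   77   72 2228] mean [0.4471 0.1322 0.0473] mid [447.  131.1] [104.5 104.6] 11.8 z [0.043 0.048 0.049]
```

```bash
cat >> h.py <<'E'
def tilt(az,th,s=-1):
    "tool leaning th from vertical, pointing outward along azimuth az; s=-1: camera side up"
    u=np.array([np.cos(az),np.sin(az),0]); z=np.sin(th)*u-np.array([0,0,np.cos(th)])
    y=s*np.array([-u[1],u[0],0]); return np.stack([np.cross(y,z),y,z],1)
def tcp(g,R,extra=0.): return np.array(g)+R[:,2]*(bot.grip_depth+extra)
def st(msg=''):
    s=status.observe(); print(msg,'t',round(s['t'],1),'gap',round(s['finger_gap'],3),'pad',np.round(s['finger_force'],1),'F',np.round(s['contact_force'],1))
E
python3 - <<'E'
from h import *
f=dict(np.load('/tmp/worg.npz')); W=world(f)
for c in ((.572,.322),(.565,.31),(.58,.32)):
    d=np.hypot(W[...,0]-c[0],W[...,1]-c[1]); print(c,[np.percentile(W[d<r][:,2],[1,50,99]).round(3) for r in(.03,.045,.06)])
for s in(-1,1):
  for c,h in(((.4135,.3276),.074),((.572,.322),.066),((.468,0),.085),((.4688,-.2838),.103)):
    R=tilt(np.arctan2(c[1],c[0]),.8,s)
    for dz in(0,.2):
        q=bot.solve_ik(tcp([*c,h+dz],R),R); print(s,c,dz,None if q is None else np.round(q,2))
E
```

```text
(0.572, 0.322) [array([-0.003, -0.   ,  0.002]), array([-0.003, -0.   ,  0.161]), array([-0.003, -0.   ,  0.165])]
(0.565, 0.31) [array([-0.003, -0.   ,  0.002]), array([-0.003, -0.   ,  0.002]), array([-0.002, -0.   ,  0.434])]
(0.58, 0.32) [array([-0.003, -0.   ,  0.002]), array([-0.002, -0.   ,  0.164]), array([-0.003, -0.   ,  0.165])]
-1 (0.4135, 0.3276) 0 [ 0.54  0.55  2.29  2.94  0.49 -1.49]
-1 (0.4135, 0.3276) 0.2 [0.54 0.05 2.17 0.68 0.15 0.8 ]
-1 (0.572, 0.322) 0 [ 0.42  0.67  1.97  2.91  0.3  -1.41]
-1 (0.572, 0.322) 0.2 [0.42 0.3  1.89 0.42 0.17 1.09]
-1 (0.468, 0) 0 [-0.16  0.48  2.43  2.93  0.57 -1.5 ]
-1 (0.468, 0) 0.2 [-0.16 -0.09  2.28  0.63  0.19  0.83]
-1 (0.4688, -0.2838) 0 [-0.67  0.48  2.24  2.9   0.38 -1.43]
-1 (0.4688, -0.2838) 0.2 [-0.67  0.05  2.1   0.42  0.22  1.07]
1 (0.4135, 0.3276) 0 [0.54 0.55 2.29 2.94 0.49 1.66]
1 (0.4135, 0.3276) 0.2 [ 0.54  0.05  2.17  0.68  0.15 -2.34]
1 (0.572, 0.322) 0 [0.42 0.67 1.97 2.91 0.3  1.73]
1 (0.572, 0.322) 0.2 [ 0.42  0.3   1.89  0.42  0.17 -2.06]
1 (0.468, 0) 0 [-0.16  0.48  2.43  2.93  0.57  1.64]
1 (0.468, 0) 0.2 [-0.16 -0.09  2.28  0.63  0.19 -2.31]
1 (0.4688, -0.2838) 0 [-0.67  0.48  2.24  2.9   0.38  1.71]
1 (0.4688, -0.2838) 0.2 [-0.67  0.05  2.1   0.42  0.22 -2.07]
```

Run:
```python
from h import *
for c,h in(((.4135,.3276),.074),((.565,.312),.066),((.468,0),.085),((.4688,-.2838),.103)):
  for d in(-1.57,-1,1,1.57):
   for s in(-1,1):
    a=np.arctan2(c[1],c[0])+d; R=tilt(a,.75,s); Q=[bot.solve_ik(tcp([*c,h+dz],R),R) for dz in(0,.08,.16)]
    print(c,d,s,[None if q is None else np.round(q[3:],2).tolist() for q in Q])
```

```text
(0.4135, 0.3276) -1.57 -1 [[-0.87, 1.06, -2.32], [-0.81, 1.16, -2.44], [-0.77, 1.28, -2.57]]
(0.4135, 0.3276) -1.57 1 [[-0.87, 1.06, 0.83], [-0.81, 1.16, 0.7], [-0.77, 1.28, 0.58]]
(0.4135, 0.3276) -1 -1 [[-1.35, 0.71, -2.34], [-1.16, 0.77, -2.59], [-1.0, 0.86, -2.83]]
(0.4135, 0.3276) -1 1 [[-1.35, 0.71, 0.81], [-1.16, 0.77, 0.55], [-1.0, 0.86, 0.31]]
(0.4135, 0.3276) 1 -1 [[1.2, 0.81, -0.85], [1.05, 0.89, -0.63], [0.93, 0.99, -0.43]]
(0.4135, 0.3276) 1 1 [[1.2, 0.81, 2.29], [1.05, 0.89, 2.51], [0.93, 0.99, 2.72]]
(0.4135, 0.3276) 1.57 -1 [[0.77, 1.13, -0.9], [0.73, 1.24, -0.79], [0.7, 1.37, -0.68]]
(0.4135, 0.3276) 1.57 1 [[0.77, 1.13, 2.24], [0.73, 1.24, 2.35], [0.7, 1.37, 2.46]]
(0.565, 0.312) -1.57 -1 [[-0.82, 1.15, -2.48], [-0.79, 1.24, -2.58], [-0.76, 1.34, -2.68]]
(0.565, 0.312) -1.57 1 [[-0.82, 1.15, 0.66], [-0.79, 1.24, 0.56], [-0.76, 1.34, 0.46]]
(0.565, 0.312) -1 -1 [[-1.2, 0.74, -2.58], [-1.07, 0.8, -2.77], None]
(0.565, 0.312) -1 1 [[-1.2, 0.74, 0.56], [-1.07, 0.8, 0.37], [-0.95, 0.88, 0.19]]
(0.565, 0.312) 1 -1 [[1.11, 0.83, -0.62], [1.01, 0.9, -0.45], [0.91, 0.99, -0.
[... 875 characters left out ...]
 [0.68, 1.37, 2.41]]
(0.4688, -0.2838) -1.57 -1 [[-0.84, 1.11, -2.39], [-0.79, 1.21, -2.51], [-0.76, 1.33, -2.63]]
(0.4688, -0.2838) -1.57 1 [[-0.84, 1.11, 0.75], [-0.79, 1.21, 0.63], [-0.76, 1.33, 0.51]]
(0.4688, -0.2838) -1 -1 [[-1.25, 0.73, -2.47], [-1.08, 0.8, -2.71], None]
(0.4688, -0.2838) -1 1 [[-1.25, 0.73, 0.67], [-1.08, 0.8, 0.43], [-0.94, 0.9, 0.22]]
(0.4688, -0.2838) 1 -1 [[1.13, 0.83, -0.73], [1.0, 0.92, -0.52], [0.9, 1.03, -0.34]]
(0.4688, -0.2838) 1 1 [[1.13, 0.83, 2.41], [1.0, 0.92, 2.62], [0.9, 1.03, 2.8]]
(0.4688, -0.2838) 1.57 -1 [[0.75, 1.19, -0.84], [0.72, 1.3, -0.73], [0.7, 1.42, -0.62]]
(0.4688, -0.2838) 1.57 1 [[0.75, 1.19, 2.31], [0.72, 1.3, 2.41], [0.7, 1.42, 2.52]]
```

```bash
cat >> h.py <<'E'
def R_at(c): return tilt(np.arctan2(c[1],c[0])+np.pi/2,.75,-1)
def pick_bottle(c,h,newtons,lift=.1,extra=.004):
    R=R_at(c); p=tcp([*c,h],R,extra)
    bot.move_pose(p-R[:,2]*.1,R); hand.command_gripper(1.0)
    bot.move_straight(p,v=.12); st('at'); hand.command_gripper(0.,newtons); st('gripped')
    bot.move_straight(p+[0,0,lift],v=.12); st('lifted')
def place_bottle(c,h,lift=.1,extra=.004,op=.85,dz=.002,back=.11):
    R=R_at(c); p=tcp([*c,h],R,extra)
    bot.move_straight(p+[0,0,lift],R,v=.2); bot.move_straight(p+[0,0,.02],v=.12); bot.move_straight(p+[0,0,dz],v=.04); bot.hold(.2); st('down')
    hand.command_gripper(op); bot.move_straight(p-R[:,2]*back,v=.15); st('clear')
E
python3 - <<'E'
from h import *
pick_bottle((.4135,.3276),.074,45)
grab('side','lift')
f=grab('scene'); W=f['pixels'][150:320,170:400]; cv2.imwrite('pics/lift.png',cv2.resize(W[:,:,::-1],None,fx=3,fy=3))
E
```

```text
at t 6.2 gap 1.0 pad 0.0 F [-0.1 -0.  -0. ]
gripped t 6.7 gap 0.524 pad 46.4 F [ 0.5 -2.7  6. ]
lifted t 7.7 gap 0.521 pad 46.0 F [-0.2  0.4 -2.2]
```

View pics/lift.png

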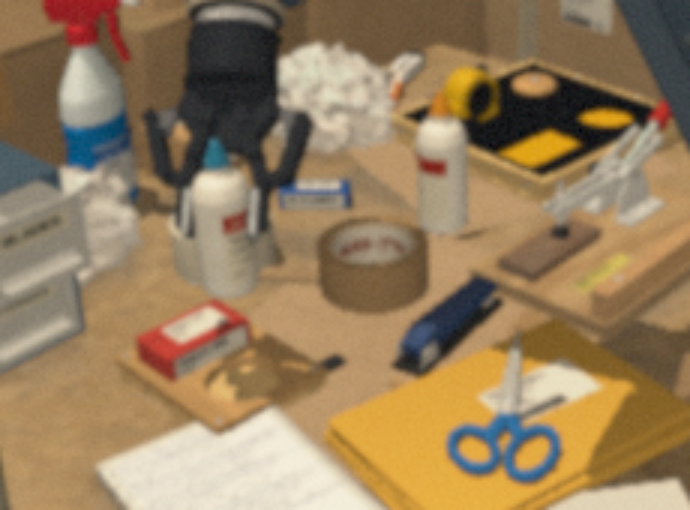

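The blue-capped bottle hangs upright in the gripper (crop 220,230) and the red box is still in its recess (195,338). Next I'll park the bottle and look from above the box.

Run:
```python
from h import *
from m2 import rep,hsv
place_bottle((.565,.312),.066)
p=status.observe()['tool_pos']; bot.move_straight(np.array(p)+[0,0,.12],v=.25)
bot.move_pose([.478,.29,.33],down(np.radians(-3.8))); bot.hold(.3)
f=grab('wrist','wb'); W=world(f); Z=W[...,2]; st()
near=(abs(W[...,0]-.50)<.12)&(abs(W[...,1]-.32)<.06)
rep(f,'boxtop',near&(Z>.03)&(Z<.045)&(W[...,0]<.53),300)
rep(f,'bot',near&(Z>.06)&(Z<.2)&(W[...,0]<.6),100)
rep(f,'block',near&(Z>.013)&(Z<.05)&(W[...,0]<.535),300)
rep(f,'wellfloor',near&(Z>.004)&(Z<.012)&(W[...,0]<.45),300)
```

```text
down t 10.3 gap 0.52 pad 46.0 F [-0.7  0.2 -2.6]
clear t 11.6 gap 0.851 pad 0.0 F [ 0.5 -0.1 -0.2]
 t 13.6 gap 0.85 pad 0.0 F [-0.6 -0.2 -0.1]
boxtop [ 294   93   43   73 3076] mean [0.4765 0.3252 0.0375] mid [476.1 324. ] [84.7 50.3] 86.6 z [0.036 0.038 0.039]
bot [422  60  42  36 300] mean [0.5969 0.3646 0.1524] mid [597.4 367.6] [24.8  5.2] 89.5 z [0.078 0.164 0.166]
bot [ 383   65   71   28 1008] mean [0.5727 0.3699 0.1128] mid [573.3 369.8] [53.4 20.5] 0.0 z [0.085 0.104 0.159]
bot [ 374  117   47   44 1618] mean [0.5599 0.3145 0.0988] mid [564.  312.2] [45.3 44.8] 5.6 z [0.07  0.098 0.127]
block [ 232   81  115   95 7862] mean [0.4572 0.3263 0.0253] mid [445.9 324.9] [113.9 137. ] 87.1 z [0.016 0.018 0.039]
wellfloor [ 238  104   49   51 1881] mean [0.4089 0.3275 0.0077] mid [409.6 327.3] [59.2 61.9] 0.4 z [0.006 0.008 0.011]
```

View pics/wb.png

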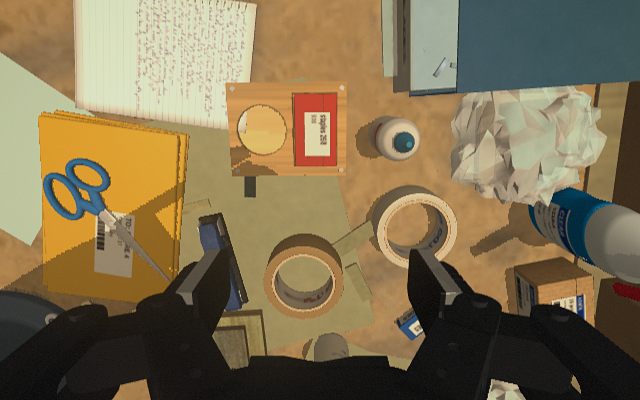

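The parked blue-capped bottle stands upright at pixel (398,138), the well is empty (262,130) and the red box is at (315,130). Next I'll take the box to the tray.

Run:
```python
from h import *
from m2 import rep,hsv
R=down(np.radians(-3.6)); b=np.array([.4762,.324,0])
hand.command_gripper(.76); bot.move_pose(b+[0,0,.12],R); bot.move_straight(b+[0,0,.020],v=.12); st('at')
hand.command_gripper(0.,35); st('grip'); bot.move_straight(b+[0,0,.26],v=.25); st('up')
R=down(np.radians(-5.2)); c=np.array([.4793,-.1699,0])
bot.move_pose(c+[0,0,.26],R); bot.move_straight(c+[0,0,.06],v=.2); bot.hold(.2); bot.move_straight(c+[0,0,.032],v=.04); st('down')
s=status.observe(); print(s['tool_pos'])
```

```text
at t 15.6 gap 0.764 pad 0.0 F [ 1.2  0.5 -0.2]
grip t 15.9 gap 0.576 pad 37.0 F [ 0.  -1.3  6.7]
up t 17.0 gap 0.574 pad 36.3 F [ 0.2  0.2 -1.4]
down t 21.0 gap 0.58 pad 36.3 F [ 0.7  0.1 -1.6]
[ 0.47940812 -0.1699594   0.03210046]
```

Run:
```python
from h import *
from m2 import rep,hsv
c=np.array([.4793,-.1699,0])
bot.move_straight(c+[0,0,.0305],v=.03); st('down'); hand.command_gripper(.78); bot.move_straight(c+[0,0,.30],v=.25)
bot.move_pose([.52,-.24,.36],down(0)); bot.hold(.3); f=grab('wrist','wt2'); W=world(f); Z=W[...,2]; H,S,V=hsv(f); st()
rep(f,'box',(Z>.036)&(Z<.062)&(abs(W[...,0]-.48)<.05)&(abs(W[...,1]+.17)<.06),200)
```

```text
down t 21.3 gap 0.581 pad 37.0 F [-0.9 -0.3  5.7]
 t 23.7 gap 0.778 pad 0.0 F [ 0.1 -0.4 -0.3]
box [ 264   62   46   75 2981] mean [ 0.4798 -0.1694  0.0475] mid [ 479.3 -170.5] [84.8 50.6] 84.8 z [0.046 0.048 0.049]
```

View pics/wt2.png

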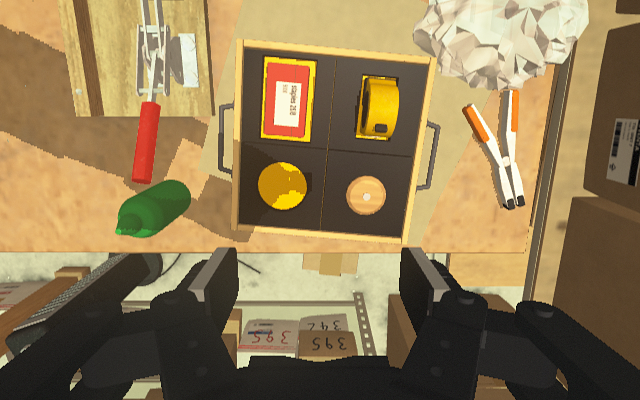

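The red box sits flat inside its pocket (pixel 289,98), top at 48 mm. Next, the blue-capped bottle goes back to its well.

Run:
```python
from h import *
from m2 import rep
c=(.564,.312); R=R_at(c); bot.move_pose(tcp([*c,.066],R)-R[:,2]*.1+[0,0,.2],R)
pick_bottle(c,.066,45,lift=.09)
place_bottle((.409,.3275),.074,lift=.09)
p=status.observe()['tool_pos']; bot.move_straight(np.array(p)+[0,0,.12],v=.25)
bot.move_pose([.46,.13,.33],down(0)); bot.hold(.3); f=grab('wrist','wr'); W=world(f); Z=W[...,2]; st()
rep(f,'bot',(Z>.06)&(Z<.16)&(abs(W[...,0]-.41)<.05)&(abs(W[...,1]-.33)<.06),200)
rep(f,'roll',(Z>.042)&(Z<.054)&(abs(W[...,0]-.447)<.07)&(abs(W[...,1]-.131)<.07),500)
rep(f,'orange',(Z>.06)&(Z<.17)&(abs(W[...,0]-.47)<.06)&(abs(W[...,1])<.06),200)
```

```text
at t 27.6 gap 1.0 pad 0.0 F [-0.3  0.4  0.7]
gripped t 28.1 gap 0.521 pad 45.5 F [ 0.5 -2.5  4. ]
lifted t 29.0 gap 0.524 pad 46.0 F [ 0.9 -0.4 -2.6]
down t 31.4 gap 0.518 pad 46.0 F [ 0.2  0.2 -1.2]
clear t 32.7 gap 0.847 pad 0.0 F [-0.  -0.1 -0.7]
 t 34.5 gap 0.85 pad 0.0 F [ 0.5 -0.  -0.4]
roll [ 264  114   89   89 3054] mean [0.4472 0.1318 0.0473] mid [447.2 130.6] [104.1 104.6] 27.7 z [0.045 0.047 0.049]
orange [ 311  248   46   62 2110] mean [0.4755 0.0103 0.1077] mid [476.2   2.6] [51.3 44.5] 3.8 z [0.065 0.111 0.145]
```

View pics/wr.png

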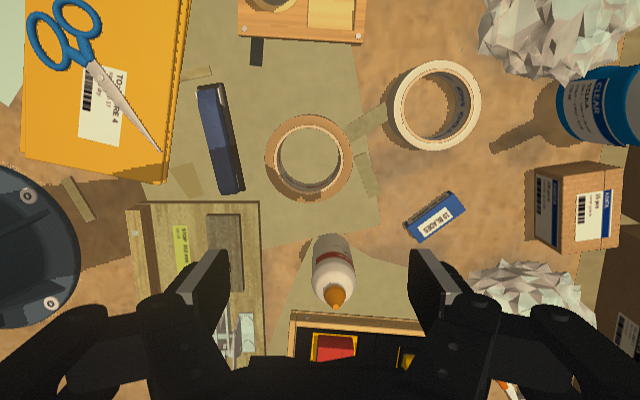

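The brown roll is at (310,157), and the orange-capped bottle is at (333,270), its cap clearly orange. The cream roll (435,105) and blue box (437,215) are undisturbed. Next, the roll, gripped by its +x wall.

Run:
```python
from h import *
from m2 import rep
f=grab('scene'); W=world(f); Z=W[...,2]
rep(f,'bluebot',(Z>.1)&(Z<.16)&(abs(W[...,0]-.41)<.06)&(abs(W[...,1]-.33)<.06),20)
a=np.radians(-5.2); R=down(a); o=.0437*np.array([np.cos(a),np.sin(a),0])
b=np.array([.4472,.1307,0])+o
hand.command_gripper(.5); bot.move_pose(b+[0,0,.12],R); bot.move_straight(b+[0,0,.018],v=.12); st('at')
hand.command_gripper(0.,25); st('grip'); bot.move_straight(b+[0,0,.26],v=.25); st('up')
c=np.array([.582,-.2933,0])+o
bot.move_pose(c+[0,0,.26],R); bot.move_straight(c+[0,0,.075],v=.2); bot.hold(.2)
f=grab('wrist'); bot.move_straight(c+[0,0,.0495],v=.04); st('down')
g=grab('side'); cv2.imwrite('pics/roll.png',np.vstack([f['pixels'][:,:,::-1][60:330],cv2.resize(g['pixels'][170:330,300:520],(640,300))[:,:,::-1]]))
```

```text
bluebot [239 234  17  19 185] mean [0.4026 0.3345 0.1132] mid [402.  335.1] [39.2 29.3] 56.6 z [0.101 0.109 0.135]
at t 36.8 gap 0.501 pad 0.0 F [-0.1 -0.1 -0.1]
grip t 37.2 gap 0.173 pad 24.8 F [-0.7  0.8  6.5]
up t 38.3 gap 0.172 pad 24.5 F [-0.7 -0.2 -1.2]
down t 42.0 gap 0.173 pad 24.5 F [-0.3  0.5 -1.4]
```

View pics/roll.png

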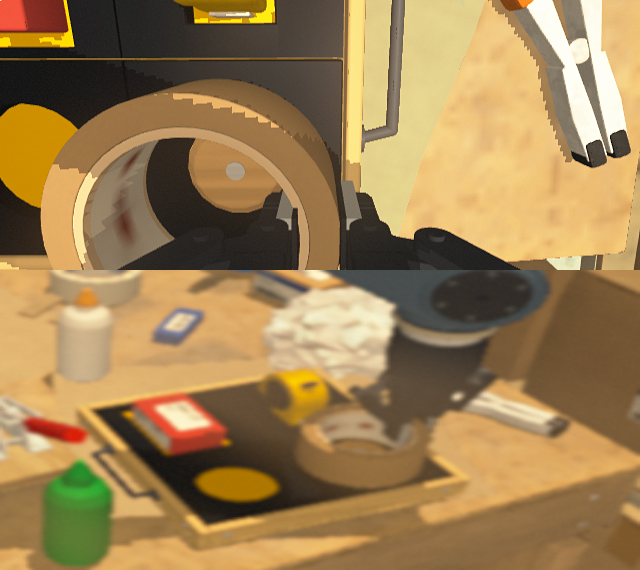

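The roll is held level over the hub (lower view 365,448; hub seen through the core at 232,172). Next I'll lower it the last millimetre, release and look.

Run:
```python
from h import *
from m2 import rep
p=np.array(status.observe()['tool_pos']); p[2]=.0478
bot.move_straight(p,v=.03); st('down'); hand.command_gripper(.45); bot.move_straight(p+[0,0,.25],v=.25)
bot.move_pose([.53,-.14,.36],down(0)); bot.hold(.3); f=grab('wrist','wt3'); W=world(f); Z=W[...,2]; st()
rep(f,'roll',(Z>.065)&(Z<.095)&(abs(W[...,0]-.582)<.07)&(W[...,1]<-.235)&(W[...,1]>-.37),300)
rep(f,'box',(Z>.036)&(Z<.062)&(abs(W[...,0]-.48)<.05)&(abs(W[...,1]+.17)<.06),200)
rep(f,'orange',(Z>.06)&(Z<.17)&(abs(W[...,0]-.47)<.06)&(abs(W[...,1])<.06),200)
```

```text
down t 42.4 gap 0.172 pad 25.4 F [-1.1  1.   4.6]
 t 45.0 gap 0.45 pad 0.0 F [-0.2  0.   0.6]
roll [ 318  238   58   77 1679] mean [ 0.5587 -0.2939  0.0761] mid [ 564.1 -294.3] [105.6  70.9] 86.5 z [0.067 0.077 0.079]
box [ 259  144   43   69 2560] mean [ 0.4799 -0.1685  0.0475] mid [ 479.2 -170.1] [85.1 50.6] 84.8 z [0.045 0.048 0.049]
orange [ 242    2   53   59 2386] mean [ 0.4806 -0.0069  0.1136] mid [477.1  -2.9] [50.7 50.9] 48.3 z [0.073 0.113 0.146]
```

The roll is seated, top at 78 mm and centred. Last is the orange-capped bottle.

Run:
```python
from h import *
from m2 import rep
c=(.4765,-.002); R=R_at(c); bot.move_pose(tcp([*c,.085],R)-R[:,2]*.1+[0,0,.12],R)
pick_bottle(c,.085,50,lift=.12)
place_bottle((.4688,-.2838),.103,lift=.12)
p=status.observe()['tool_pos']; bot.move_straight(np.array(p)+[0,0,.15],v=.25)
bot.move_joints([-0.085,.351,1.652,0,1.139,-.085]); bot.move_pose([.53,-.10,.40],down(0)); bot.hold(.5); st()
f=grab('wrist','end'); W=world(f); Z=W[...,2]
rep(f,'orange',(Z>.06)&(Z<.2)&(abs(W[...,0]-.469)<.045)&(abs(W[...,1]+.284)<.06),100)
rep(f,'box',(Z>.036)&(Z<.062)&(abs(W[...,0]-.48)<.05)&(abs(W[...,1]+.17)<.06),200)
rep(f,'roll',(Z>.065)&(Z<.095)&(abs(W[...,0]-.582)<.07)&(W[...,1]<-.235)&(W[...,1]>-.37),300)
bot.move_pose([.45,.22,.40],down(0)); bot.hold(.3)
f2=grab('wrist'); W=world(f2); Z=W[...,2]
rep(f2,'blue',(Z>.06)&(Z<.16)&(abs(W[...,0]-.41)<.05)&(abs(W[...,1]-.33)<.06),100)
rep(f2,'cream',(Z>.042)&(Z<.054)&(abs(W[...,0]-.594)<.07)&(abs(W[...,1]-.194)<.07),500)
g=grab('side'); rep(g,'orange-side',(world(g)[...,2]>.06)&(world(g)[...,2]<.2)&(abs(world(g)[...,0]-.469)<.045)&(abs(world(g)[...,1]+.284)<.06),100)
cv2.imwrite('pics/final.png',np.vstack([cv2.resize(f2['pixels'],(480,300))[:,:,::-1],cv2.resize(g['pixels'][120:320,230:470],(480,300))[:,:,::-1]])); st()
```

```text
at t 47.7 gap 1.004 pad 0.0 F [-0.7 -0.1 -0.8]
gripped t 48.1 gap 0.59 pad 51.7 F [-1.3 -2.9  5.6]
lifted t 49.3 gap 0.591 pad 52.3 F [ 0.5  0.1 -4.5]
down t 52.6 gap 0.596 pad 52.3 F [ 0.3 -0.8 -3.1]
clear t 53.9 gap 0.848 pad 0.0 F [ 0.3  0.8 -0.2]
 t 57.3 gap 0.847 pad 0.0 F [-0.3 -0.6  0.7]
orange [ 253  262   42   62 1873] mean [ 0.4718 -0.2703  0.1187] mid [ 469.7 -278.9] [44.3 51.6] 81.4 z [0.066 0.124 0.162]
box [ 265  170   39   61 2071] mean [ 0.4798 -0.1681  0.0474] mid [ 479.2 -170.1] [85.  50.6] 84.7 z [0.045 0.048 0.049]
roll [ 318  254   73   70 2333] mean [ 0.5806 -0.2933  0.0763] mid [ 580.9 -294.9] [105.1 103.8] 89.8 z [0.067 0.077 0.079]
blue [ 265   45   40   43 1331] mean [0.4119 0.3252 0.1075] mid [410.  326.8] [45.2 44.8] 40.4 z [0.079 0.107 0.135]
cream [ 386  136   72   71 1839] mean [0.5945 0.1931 0.0473] mid [593.9 192. ] [99.1 99.4] 72.0 z [0.044 0.047 0.049]
orange-side [371 237  25  45 805] mean [ 0.4591 -0.2974  0.112 ] mid [ 463.  -291.6] [40.3 51.9] 49.0 z [0.064 0.115 0.162]
 t 59.0 gap 0.854 pad 0.0 F [-1.   0.4 -0.6]
```

View pics/final.png

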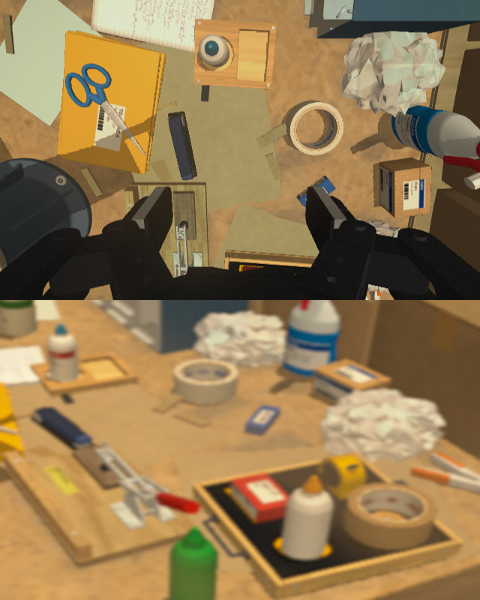

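The final views show everything in place: box (258,495), orange-capped bottle in its pocket (307,520), roll on the hub (390,515), blue-capped bottle in its well (214,50). The cream roll and blue box are unmoved. I'm handing in.

```bash
python3 -c "
from rig import bot
print(bot.close_job())"
```

```text
the job is handed in; nothing more can be done
None
```

The job is handed in at about 59 s on the robot clock: in the last camera check the red box, orange-capped bottle and brown roll were seated in the tray, the blue-capped bottle was back in its well, and the look-alikes had not moved; no verdict was returned.

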